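# Clear the disc sander's table and start the sander

### The job

An oak piece has been left on the disc sander's table, with one end right up by the disc. Lift it off, lay it flat on the floor of the plywood crate without dropping it, and only then start the sander: press its start button (the plain flat one) fully down and let it spring back out. Keep off the mushroom-headed stop button, and leave the mitre gauge, the try square and the loose gouge as they are.

Things in the scene. Friction and masses are not known exactly. Their poses are not given: they have to be found in the camera images.
- sander: Green bench-top disc sander, fixed, standing sideways: its front faces the robot's right. Origin: at bench height, 5 mm in front of the abrasive disc's face, midway across; +x from its front to its back, +y towards the robot, z up. Upright disc 200 mm across, centre at z = 170 mm, right behind the work table; its housing (226 mm across, top at z = 283 mm) and motor behind that, to x = 255 mm
- table_edge (a point): Middle of the front edge, on top, of the sander's level dark work table; axes as the sander. The table is 12 mm thick, reaches 150 mm back from here to the disc and is 300 mm wide (150 mm each way along y); top 165 mm above the bench; a shallow slot runs across it 75 mm behind the edge
- panel_middle (a point): Middle of the sander's control panel, 210 mm wide, 122 mm along the slope; z points out of it, 35 degrees from vertical, to the front and up; y as the sander. Its upper part lies under the work table. Start button on the +y half, stop on the -y half. The table overhead leaves no room for a hand straight above the buttons: come in square to the panel
- start_button (a joint): How far the start button is pushed in, m: 0 out, 0.006 fully down. Spring: 1.5 N to begin, 5 N at the bottom; it comes back out by itself
- start_top (a point): Middle of the start button's flat face: black round cap, 30 mm across, 10 mm off the sloping panel (4 mm when fully down), in a steel bezel 37 mm across and 1.5 mm high. z points out of the panel, square to it (35 degrees from vertical, to the sander's front); y as the sander. The work table's front edge is 14 mm further back and 112 mm higher
- stop_button (a joint): How far the stop button is pushed in, m: 0 out, 0.004 fully down
- stop_top (a point): Top of the stop button: a black domed mushroom head of 40 mm diameter that stands 24.5 mm off the panel, 72 mm from the start button towards the sander's -y; z points out of the panel, square to it
- mitre_fence (a point): Mitre gauge in the slot of the work table, on its half away from the robot (-y): aluminium fence 110 mm long (along x), 10 mm thick, 31 mm high, on a steel bar, with a round plate and black knob behind it (top 42 mm above the table). This point is on the fence's top edge, on the face towards the oak piece; axes as the sander. It slides along y if pushed
- oak_piece: Squared brown oak piece with three carved roundels on top, 120 mm long (x), 38 mm wide (y), 32 mm high, about 0.11 kg. It lies on the sander's table, one end 2 to 12 mm from the disc. Origin: middle of its underside; z up. Its +x end is the one by the disc
- oak_middle (a point): Centre of the oak piece, 16 mm above its origin, same axes
- crate: Open plywood crate, fixed, 200 mm (x) by 260 mm (y) outside, 55 mm high, walls and floor 8 mm thick, on the bench to the right of the sander's front. Origin: middle of its underside, z up. Two small wood scraps (25 mm high) lie in it at its right-hand end, y from -120 to -70 mm; the rest of the floor is free
- gouge: Carving gouge with yellow-brown handle and 24 mm steel blade, 250 mm long, 26 mm high, lying on the bench along its own x (blade to +x), beyond the crate; origin under its middle. To be left alone
- square: Try square lying flat on the bench near the robot, in front of the sander, 18 mm high: dark wooden stock 85 mm long along its y at x = -45 mm, steel blade along +x to x = 84 mm; origin on the bench. To be left alone
There are look-alikes about, which are no part of the job. There is more than one size of the oak_piece; the job needs the middle-sized.

How it is judged (in metres and radians):
On the way, in this order (a step that is already met when the one before it is completed fails the run):
1. the oak piece lies flat on the crate's floor, let go (x of oak_middle in the frame of crate between -0.115 and 0.115 m and y of oak_middle in the frame of crate between -0.085 and 0.085 m and z of oak_middle in the frame of crate below 0.032 m and angle between oak_middle's own x axis and vertical between 1.42 and 1.72 rad and contact force between the fingers and oak_piece below 0.3 N and linear speed of oak_piece below 0.02 m/s), for 0.2 s.
2. the start button is fully down (value of joint start_button above 0.0052 m), for 0.1 s.
At the end, for the whole second after the job is handed in: The oak piece lies still inside the crate on its floor (its long axis level within 9 degrees, its centre less than 32 mm above the crate's underside), after that the start button has been pushed in at least 5.2 mm of its 6 mm for 0.1 s, and it is out again (less than 1 mm in), as is the stop button (x of oak_middle in the frame of crate between -0.115 and 0.115 m and y of oak_middle in the frame of crate between -0.085 and 0.085 m and z of oak_middle in the frame of crate below 0.032 m and angle between oak_middle's own x axis and vertical between 1.42 and 1.72 rad and linear speed of oak_piece below 0.02 m/s and value of joint each of start_button, stop_button below 0.001 m); the robot touches nothing.
It fails at once if the start button is pushed (2.5 mm or more) before the oak piece is in the crate (value of joint start_button above 0.0025 m and not (x of oak_middle in the frame of crate between -0.115 and 0.115 m and y of oak_middle in the frame of crate between -0.085 and 0.085 m and z of oak_middle in the frame of crate below 0.032 m and angle between oak_middle's own x axis and vertical between 1.42 and 1.72 rad)).
It fails at once if the stop button is pushed (1.5 mm or more) (value of joint stop_button above 0.0015 m).
It fails at once if the oak piece is dropped or thrown (falls freely by more than about 4 cm) (linear speed of oak_piece above 0.9 m/s and contact force between the fingers and oak_piece below 0.3 N).
It fails at once if the mitre gauge is pushed more than 15 mm (distance of mitre_fence from where it was at the start of the episode above 0.015 m).
It fails at once if the try square or the gouge is moved more than 25 mm (distance of any of square, gouge from where it was at the start of the episode above 0.025 m).
It also fails if it takes over 48 s, if anything falls off the work surface, if the arm or the gripper's body presses on something with over 40 N, if the wrist force passes 120 N, or if a joint passes its speed limit or range.

### The arm

A 6-joint arm with a two-finger parallel gripper is mounted at the origin on the work surface. World frame = base frame: x ahead of the robot, y to its left, z up, the work surface at z = 0. Lengths are in mm, angles in rad, forces in N, time in s.
With the tool pointing down it reaches from about 350 to 775 mm from the base axis. Payload 7.3 kg.
Tool frame: the origin (TCP) lies on the centre line of the jaws, within the pads' length; the fingertips stand 8 mm ahead of it and the grasp point (between the pads) lies 11 mm behind it; z points along the fingers, y is the line along which they close (so a half turn about z gives the same grasp; the last joint's range is limited). The gripper opens to 92 mm and grips with 3 to 60 N. Pads are 19 mm wide; open, the fingers measure 130 mm over their backs; the gripper's body (75 mm by 190 mm) begins 47 mm behind the grasp point.
Start: joints at [-0.146, 0.342, 1.524, -0, 1.275, -0.146], TCP at [525.018, 0.02, 234.741] pointing down, gripper open.
Joint ranges: [-2.53, 2.53], [-0.77, 2.02], [0.04, 2.7], [-1, 4.14], [0.28, 2.66], [-3.11, 3.11]. Speed limits (rad/s): [2.57, 2.57, 3.14, 3.14, 3.14, 3.14].

### API

Orientations are given as a unit quaternion [w, x, y, z].
In Python, from plant import manip gives the robot as it stands. The module is installed in compiled form; this text tells all that it offers. Calls block until the motion is done:
- manip.move_to(position, orientation): joint-space move of the TCP to a pose.
- manip.move_linear(position, orientation=None, v=150): straight line of the TCP; orientation=None keeps the orientation; v is the mean speed in mm/s.
- manip.move_j(angles): joint-space move.
- manip.move_gripper(opening, effort=None): opening from 0.0 (shut) to 1.0 (fully open); effort is the grip in N (None keeps the last); returns when the fingers have stopped.
- manip.dwell(seconds).
- manip.inverse_kinematics(position, orientation): joint angles nearest the present ones, or None.
- manip.capture(name): name is "scene" or "side" or "wrist"; returns the picture (400x640x3 uint8, red, green, blue); there is no depth.
- manip.camera_info(name): a dict with "fx", "fy", "cx", "cy" (pixels), "rvec" (rotation vector, rad) and "tvec" (3), from world to camera coordinates, as OpenCV has them; the wrist camera has in their place "mount" (4x4, takes a point from camera to tool coordinates, whose origin is the TCP and whose axes are the flange's). Camera axes: x right, y down, z forward; pixel columns grow to the right and rows downward; lengths in mm; the calibration is good to about 2 mm. The wrist camera is an equidistant fisheye: a pixel r from the principal point sees the ray r / f radians off the axis. A picture is of the moment at which its call begins: read the wrist's pose just before it. camera_info takes no time and is no camera call.
A pose or a line that the arm cannot do raises manip.IKError and nothing moves.
- manip.close_job(): hands the job in; it is judged then, once.
Readings, each from a call of its own:
- manip.current_time(): time.
- manip.current_joints(): joint angles.
- manip.current_joint_vel(): joint speeds.
- manip.current_joint_torque(): joint torques, N m.
- manip.current_tcp_pos(): TCP position.
- manip.current_orientation(): TCP orientation.
- manip.current_wrist_force(): force on the tool from outside, world axes, zero at the start.
- manip.current_ft_torque(): the same for the moment, N m.
- manip.current_opening(): opening from 0.0 (shut) to 1.0 (fully open).
- manip.current_gripper_force(): force on a finger pad.
Only numpy, scipy, OpenCV 4.12 (cv2) and the standard library are available. Lean on these libraries where they do the work, as an engineer would, in place of code of your own. Each camera call takes 0.05 s, during which the arm holds its last target. There are 200 camera calls.

## Working session

There is one attempt and no reset: what is moved stays moved. The work goes in short steps, each a Python script; the robot and the scene stay as the last script left them, time stands still between calls to the robot, and variables do not carry over. Pictures are saved under pics/ and viewed, at most 10 in all, crops included, and the job is handed in when it is done.

```bash
mkdir -p pics
python3 - <<'E'
from plant import manip
import cv2
for n in ("scene","side"):
    im=manip.capture(n); cv2.imwrite(f"pics/{n}0.png",im[:,:,::-1]); print(n,manip.camera_info(n))
print(manip.camera_info("wrist"), manip.current_orientation(), manip.current_time())
im=manip.capture("wrist"); cv2.imwrite("pics/wrist0.png",im[:,:,::-1])
E
```

```text
scene {'fx': 464.70673804663176, 'fy': 464.70673804663176, 'cx': 317.8005938551198, 'cy': 202.02313797338354, 'rvec': array([ 2.05566697,  1.11760243, -0.47991049]), 'tvec': array([-234.70119032, -209.31977776, 1708.54083502])}
side {'fx': 398.62003544508474, 'fy': 398.62003544508474, 'cx': 312.40784992981327, 'cy': 192.62653375324297, 'rvec': array([ 2.19729147, -0.75202962,  0.32620188]), 'tvec': array([-481.89097847,  252.06340103,  766.55241727])}
{'fx': 309.70691628693146, 'fy': 309.70691628693146, 'cx': 323.81069998034616, 'cy': 197.32371988833404, 'mount': array([[ 1.36209577e-03, -9.62331370e-01, -2.71875854e-01,
         7.34824113e+01],
       [ 9.99999021e-01,  1.22328938e-03,  6.80033495e-04,
        -4.22546454e-02],
       [-3.21834720e-04, -2.71876514e-01,  9.62332093e-01,
        -1.49756249e+02],
       [ 0.00000000e+00,  0.00000000e+00,  0.00000000e+00,
         1.00000000e+00]])} [-5.32826725e-04  7.07106309e-01  7.07106930e-01 -4.16915294e-04] 0.1
```

View pics/scene0.png

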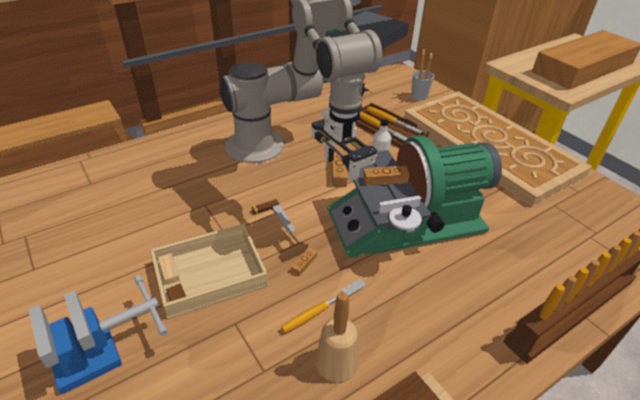

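View pics/side0.png

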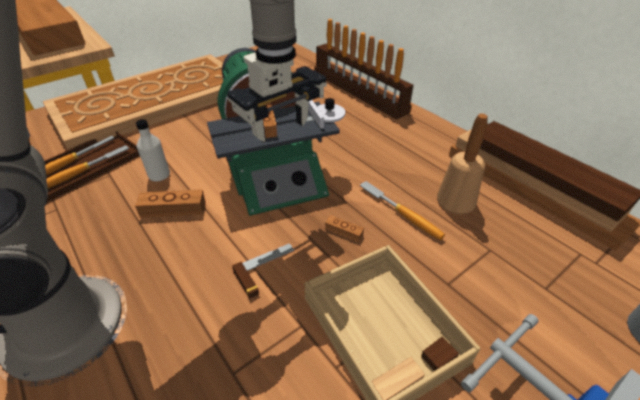

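Scene: sander at about (415,185); the arm partly hides it. Oak candidates: on the table at scene (387,175) / side (268,125); a large one on the bench at side (170,203); a small one on the bench at side (345,228), scene (303,262). The table one fits, as the piece is on the sander table and between the other two in size. I'll move the arm aside and take enlarged crops.

```bash
cat > h.py <<'E'
from plant import manip
import numpy as np, cv2
from scipy.spatial.transform import Rotation as R
from scipy.optimize import least_squares
def proj(n,P,T=None):
    c=manip.camera_info(n); P=np.atleast_2d(np.array(P,float))
    return cv2.projectPoints(P,c['rvec'],c['tvec'],np.array([[c['fx'],0,c['cx']],[0,c['fy'],c['cy']],[0,0,1.]]),None)[0][:,0]
def wrist_pose():
    T=np.eye(4); q=manip.current_orientation(); T[:3,:3]=R.from_quat(q,scalar_first=True).as_matrix(); T[:3,3]=manip.current_tcp_pos()
    return T@manip.camera_info("wrist")["mount"]
def ray(n,uv,W=None):
    c=manip.camera_info(n); x=np.array([(uv[0]-c['cx'])/c['fx'],(uv[1]-c['cy'])/c['fy']])
    if n=="wrist":
        r=np.linalg.norm(x); d=np.r_[x/r*np.sin(r),np.cos(r)]; return W[:3,3],W[:3,:3]@d
    M=cv2.Rodrigues(c['rvec'])[0]; return -M.T@c['tvec'],M.T@np.r_[x,1]
def atz(n,uv,z,W=None):
    o,d=ray(n,uv,W); return o+d*(z-o[2])/d[2]
def tri(*rays):
    A=0;b=0
    for o,d in rays:
        d=d/np.linalg.norm(d);P=np.eye(3)-np.outer(d,d);A=A+P;b=b+P@o
    return np.linalg.solve(A,b)
E
python3 - <<'E'
from h import *
q=manip.current_orientation()
q=[0,.70711,.70711,0]
manip.move_to([400,-150,330],q)
W=wrist_pose(); np.save("W1.npy",W); print(W.round(3))
for n in ("scene","side","wrist"):
    cv2.imwrite(f"pics/{n}1.png",manip.capture(n)[:,:,::-1])
a=cv2.imread("pics/scene1.png")[120:270,310:510]; a=cv2.resize(a,None,fx=4,fy=4,interpolation=cv2.INTER_CUBIC); cv2.imwrite("pics/scene1c.png",a)
a=cv2.imread("pics/side1.png")[70:220,190:390]; a=cv2.resize(a,None,fx=4,fy=4,interpolation=cv2.INTER_CUBIC); cv2.imwrite("pics/side1c.png",a)
print(manip.current_time())
E
```

```text
[[ 1.00000e+00  1.00000e-03  0.00000e+00  4.00287e+02]
 [ 1.00000e-03 -9.63000e-01 -2.71000e-01 -7.62070e+01]
 [ 0.00000e+00  2.71000e-01 -9.63000e-01  4.79307e+02]
 [ 0.00000e+00  0.00000e+00  0.00000e+00  1.00000e+00]]
1.175
```

View pics/scene1c.png

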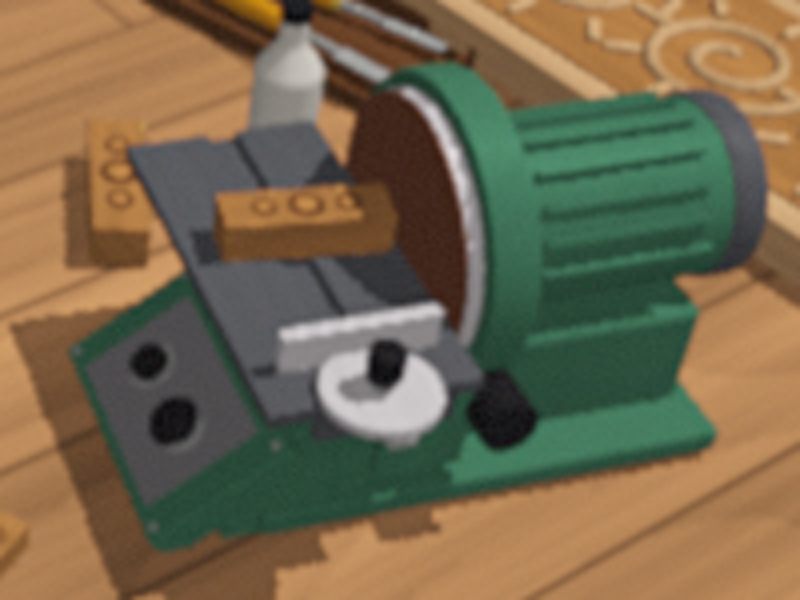

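View pics/side1c.png

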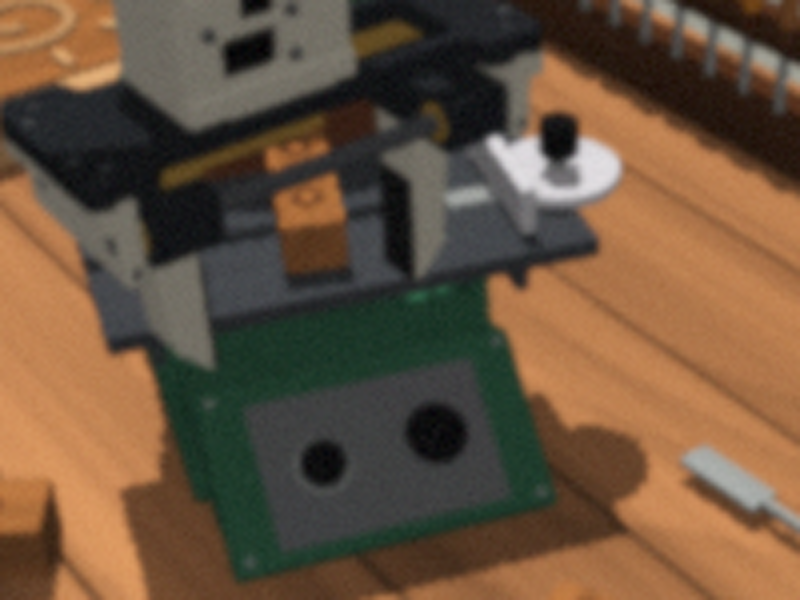

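View pics/wrist1.png

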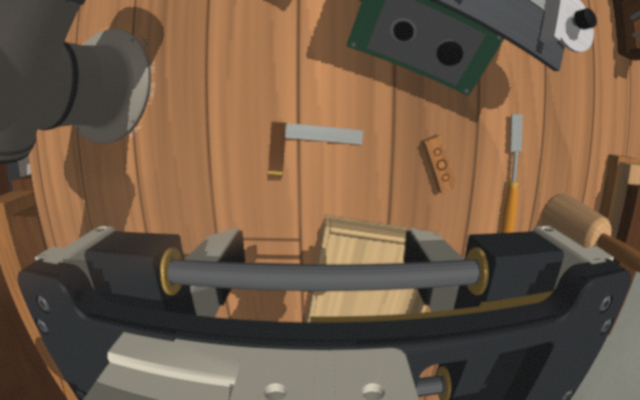

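Scene crop: the oak on the table has its top at about (217–395,185–232), disc behind it, fence at (280–443,306–328), start (150,360) and stop (173,420). Side crop: oak end face (275–350,208–275), start (323,462), stop (437,433), fence end (527,203). It is the middle-sized piece, on the table; the bench ones are larger and smaller. Now I'll fit the poses.

```bash
cat > fit.py <<'E'
from h import *
W=np.load("W1.npy")
S=lambda u,v:("scene",(310+(u+.5)/4-.5,120+(v+.5)/4-.5))
D=lambda u,v:("side",(190+(u+.5)/4-.5,70+(v+.5)/4-.5))
F=lambda u,v:("scene",(u,v)); G=lambda u,v:("side",(u,v))
def resid(p,obs,zo=None):
    c,s=np.cos(p[2]),np.sin(p[2]); out=[]
    for P,(n,uv) in obs:
        X=[p[0]+c*P[0]-s*P[1],p[1]+s*P[0]+c*P[1],P[2]]
        out+=list(proj(n,X)[0]-uv)
    return np.array(out)
def fit(name,obs,p0):
    r=least_squares(resid,p0,args=(obs,),x_scale=[10,10,.05],loss='soft_l1')
    print(name,r.x.round(3)); print(resid(r.x,obs).reshape(-1,2).round(1).tolist()); return r.x
E
python3 - <<'E'
from fit import *
print(manip.current_time())
for n,a,b in (("start",(150,360),(323,462)),("stop",(173,420),(437,433))):
    A=ray(*S(*a));B=ray(*D(*b));C=ray("wrist",{"start":(403,30),"stop":(450,53)}[n],W)
    print(n,tri(A,B).round(1),tri(A,B,C).round(1))
# table: frame at edge middle, x back
fit("table",[((0,150,165),S(130,148)),((0,-150,165),S(268,415)),((150,150,165),S(315,123)),((0,150,165),D(112,338)),((0,-150,165),D(597,238))],[550,100,1.57])
fit("oak",[((-60,19,197),S(217,193)),((-60,-19,197),S(220,232)),((60,-19,197),S(396,217)),((-60,-19,165),S(221,258)),((60,-19,165),S(392,250)),
 ((-60,19,197),D(275,210)),((-60,-19,197),D(345,207)),((-60,19,165),D(285,275)),((-60,-19,165),D(350,270))],[550,180,1.57])
print("fence",tri(ray(*S(280,328)),ray(*D(518,203))), atz(*S(280,328),196),atz(*S(443,306),196),atz(*D(518,205),196))
fit("crate",[((x,y,55),o) for (x,y),o in zip([(-100,-130),(-100,130),(100,130),(100,-130)],[F(153,266),F(244,229),F(267,272),F(168,312)])]+
 [((-100,130,55),G(306,290)),((100,130,55),G(388,249)),((100,-130,55),G(476,350))],[550,-250,0])
print(atz("wrist",(330,218),55,W),atz("wrist",(407,230),55,W))
E
```

```text
1.175
start [511.4  45.8  49.7] [511.2  46.   49.5]
stop [578.2  16.6  57.8] [578.4  16.9  57.8]
table [551.197  44.316   1.249]
[[-0.6, -0.5], [0.3, 0.7], [0.1, -0.9], [-1.0, -0.3], [1.7, -0.1]]
oak [564.864 129.073   1.097]
[[-0.5, -0.3], [1.4, -1.7], [0.4, -0.2], [0.1, 1.0], [-0.4, 0.7], [1.0, 4.2], [-0.1, 3.2], [-0.2, -0.5], [-0.4, -1.0]]
fence [653.43214125  32.91731984 190.06409759] [656.00056386  32.01695599 196.        ] [695.59858383 135.83897175 196.        ] [644.34401856  18.62932168 196.        ]
crate [ 4.85194e+02 -3.89237e+02 -1.17000e-01]
[[-6.2, -13.1], [-3.6, -5.5], [0.0, 0.6], [-3.8, -2.2], [-0.4, -5.2], [-0.1, -5.5], [9.8, -6.0]]
[ 409.50233491 -226.94048946   55.        ] [ 526.1871601  -246.85702551   55.        ]
```

Run:
```python
from h import *
q=[0,.70711,.70711,0]
def snap(k,p):
    manip.move_to(p,q); np.save(f"W{k}.npy",wrist_pose())
    for n in ("scene","side","wrist"): cv2.imwrite(f"pics/{n}{k}.png",manip.capture(n)[:,:,::-1])
snap(2,[500,-320,330])
snap(3,[490,-40,330])
snap(4,[530,70,340])
snap(5,[380,180,380])
print(manip.current_time())
def crop(f,x,y,w,h,s): 
    a=cv2.imread(f"pics/{f}.png")[y:y+h,x:x+w]; return cv2.resize(a,(w*s,h*s),interpolation=cv2.INTER_CUBIC)
top=np.hstack([crop("scene5",140,215,140,100,3),crop("side5",290,240,126,100,3)])[:, :798]
bot=np.hstack([crop("wrist2",160,0,320,150,2)])
bot=np.hstack([bot,np.zeros((300,798-640,3),np.uint8)])
cv2.imwrite("pics/crate.png",np.vstack([top,bot]))
a=crop("wrist4",180,0,320,240,2); cv2.imwrite("pics/w4.png",a)
b=crop("wrist3",180,0,320,200,2); cv2.imwrite("pics/w3.png",b)
```

```text
4.9917
```

View pics/crate.png

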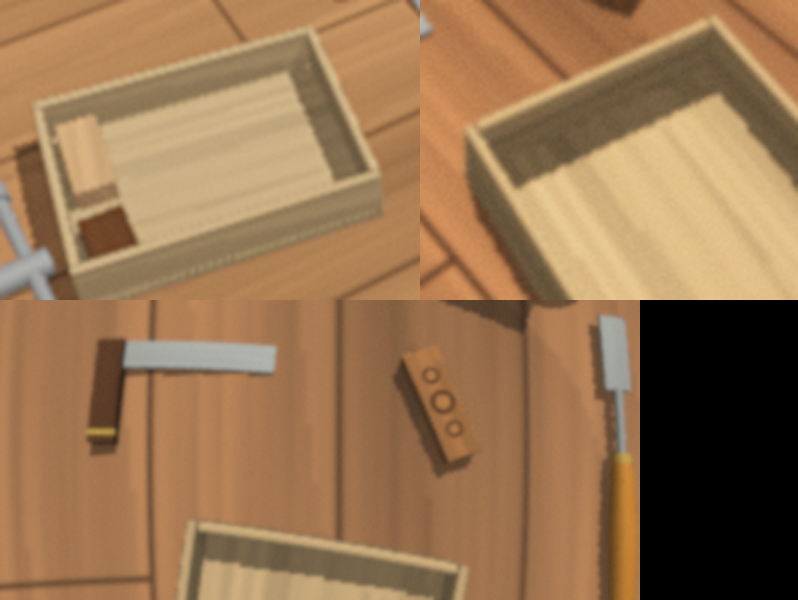

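View pics/w4.png

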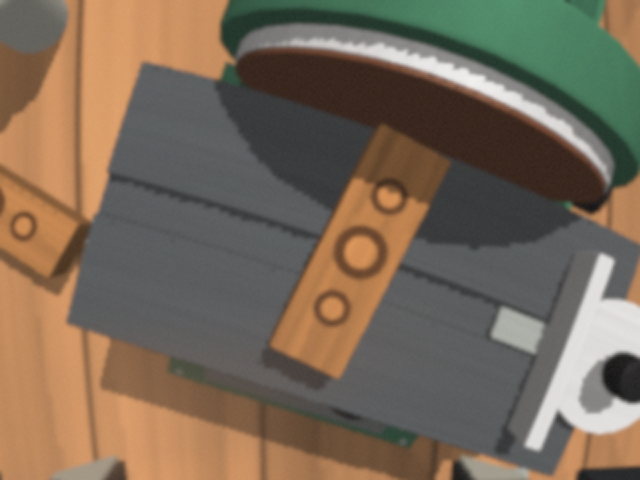

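View pics/w3.png

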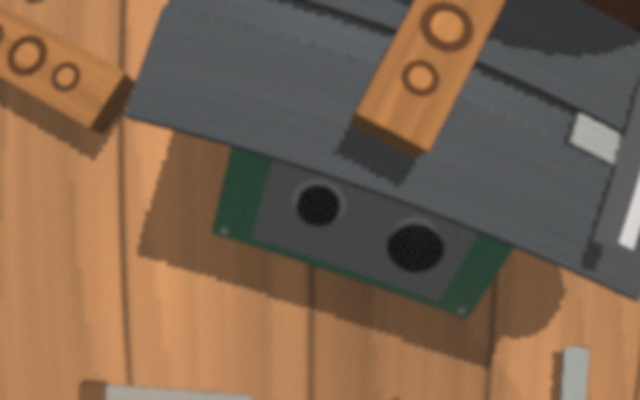

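w4: oak top corners (270,345), (340,377), (385,125), (450,158); table corners (69,322), (145,63), (552,472); fence top edge (597,255)–(527,447). w3: start (318,205), stop (415,248). The crate rim corners are clear in all three views. Refitting.

```bash
cat > run2.py <<'E'
from fit import *
Ws={k:np.load(f"W{k}.npy") for k in (2,3,4)}
def wr(k,ox,u,v): return ray("wrist",(ox+(u+.5)/2-.5,(v+.5)/2-.5),Ws[k])
A4=lambda u,v:wr(4,180,u,v); A3=lambda u,v:wr(3,180,u,v); A2=lambda u,v:wr(2,160,u,v-300)
T3=lambda u,v,ox,oy:(ox+(u+.5)/3-.5,oy+(v+.5)/3-.5)
CS=lambda u,v:ray("scene",T3(u,v,140,215)); CD=lambda u,v:ray("side",T3(u-420,v,290,240))
s=lambda u,v:ray(*S(u,v)); d=lambda u,v:ray(*D(u,v))
def res(p,obs):
    c,n=np.cos(p[2]),np.sin(p[2]); out=[]
    for P,(o,v) in obs:
        X=np.array([p[0]+c*P[0]-n*P[1],p[1]+n*P[0]+c*P[1],P[2]]); v=v/np.linalg.norm(v)
        e=X-o; out+=list(e-v*(e@v))
    return np.array(out)
def rfit(name,obs,p0):
    r=least_squares(res,p0,args=(obs,),x_scale=[10,10,.05],loss='soft_l1',f_scale=3)
    print(name,r.x.round(3),np.linalg.norm(res(r.x,obs).reshape(-1,3),axis=1).round(1)); return r.x
tab=rfit("table",[((0,150,165),A4(69,322)),((150,150,165),A4(145,63)),((0,-150,165),A4(552,472)),((0,150,165),s(130,148)),((0,-150,165),s(268,415)),((0,150,165),d(112,338)),((0,-150,165),d(597,238))],[550,50,1.2])
oak=rfit("oak",[((-60,19,197),A4(270,345)),((-60,-19,197),A4(340,377)),((60,19,197),A4(385,125)),((60,-19,197),A4(450,158)),((-60,19,197),A3(357,118)),((-60,-19,197),A3(425,153)),
 ((-60,19,197),s(217,193)),((-60,-19,197),s(220,232)),((60,-19,197),s(396,217)),((-60,19,165),d(285,275)),((-60,-19,165),d(350,270))],[565,130,1.1])
cr=rfit("crate",[((-100,-130,55),CS(36,104)),((-100,130,55),CS(312,29)),((100,130,55),CS(380,175)),((100,-130,55),CS(72,272)),((-100,130,55),CD(468,130)),((100,130,55),CD(713,18)),((-100,130,55),A2(192,521)),((100,130,55),A2(467,567))],[500,-380,-.15])
f1=tri(s(280,328),A4(527,447));f2=tri(s(443,306),A4(597,255)); print("fence",f1.round(1),f2.round(1))
st=tri(s(150,360),d(323,462),A3(318,205)); sp=tri(s(173,420),d(437,433),A3(415,248)); print("start",st.round(1),"stop",sp.round(1))
def loc(p,X): c,n=np.cos(p[2]),np.sin(p[2]); e=np.array(X[:2])-p[:2]; return np.r_[c*e[0]+n*e[1],-n*e[0]+c*e[1]].round(1)
for n,X in (("oak",oak),("f1",f1),("f2",f2),("st",st),("sp",sp)): print(n,"in table",loc(tab,X))
print("fence in oak",loc(oak,f1),loc(oak,f2))
E
python3 run2.py
```

```text
table [550.508  45.905   1.254] [1.5 2.  4.6 2.7 2.3 3.4 2.5]
oak [564.474 129.434   1.113] [1.9 2.9 1.3 3.2 1.7 2.3 1.5 6.  1.7 1.1 2.6]
crate [ 4.80812e+02 -3.84981e+02 -1.64000e-01] [6.2 4.2 1.2 3.1 4.2 5.  2.9 4.5]
fence [656.9  32.  196.6] [691.8 137.1 192.2]
start [511.2  46.1  49.5] stop [577.9  17.4  57.2]
oak in table [83.7 12.7]
f1 in table [  19.9 -105.4]
f2 in table [ 130.6 -105.9]
st in table [-12.1  37.4]
sp in table [-18.6 -34.9]
fence in oak [ -46.6 -126. ] [  63.1 -110.8]
```

```bash
cat > plan.py <<'E'
from h import *
tab=[550.5,45.9,1.254]; oak=[564.5,129.4,1.113]; cr=[480.8,-385.0,-.164]
def w(p,x,y): c,n=np.cos(p[2]),np.sin(p[2]); return [p[0]+c*x-n*y,p[1]+n*x+c*y]
def quat(x,z):
    x=np.array(x)/np.linalg.norm(x); z=np.array(z)/np.linalg.norm(z)
    return R.from_matrix(np.c_[x,np.cross(z,x),z]).as_quat(scalar_first=True)
down=lambda a:quat([np.cos(a),np.sin(a),0],[0,0,-1])
off=-12
def grasp(k): # TCP xy and quat at the oak, and at the crate
    return w(oak,off,0),down(oak[2]+k*np.pi)
co=[*w(cr,0,20),cr[2]+np.pi/2]
def place(k): return w(co,off,0),down(co[2]+k*np.pi)
c,s=np.cos(np.radians(35)),np.sin(np.radians(35)); ey=np.cos(tab[2]),np.sin(tab[2])
n=np.array([-s*ey[0],-s*ey[1],c]); t=np.array([c*ey[0],c*ey[1],s])
top=np.array([*w(tab,-13,36.5),51.5])
def press(h,k): return top+n*(8+h),quat(t*k,-n)   # fingertips h off the cap
E
python3 - <<'E'
from plan import *
print(top,n)
ik=lambda p,q:(lambda r: None if r is None else np.round(r,2).tolist())(manip.inverse_kinematics(list(p),q))
for k in (0,1,-1):
    g,q=grasp(k);print("g",k,ik([*g,178],q),ik([*g,340],q)); g,q=place(k);print("p",k,ik([*g,22],q),ik([*g,340],q))
for k in (1,-1): print("press",k,ik(*press(-6,k)),ik(*press(70,k)))
E
```

```text
[511.76649071  44.91752469  51.5       ] [-0.17868277 -0.54503431  0.81915204]
g 0 [0.08, 0.48, 1.48, -0.0, 1.19, 0.53] [0.08, 0.38, 1.19, -0.0, 1.58, 0.53]
p 0 [-0.79, 0.73, 1.51, -0.0, 0.91, -0.62] [-0.79, 0.46, 1.05, -0.0, 1.62, -0.62]
g 1 [0.08, 0.48, 1.48, -0.0, 1.19, -2.61] [0.08, 0.38, 1.19, -0.0, 1.58, -2.61]
p 1 [-0.79, 0.73, 1.51, -0.0, 0.91, 2.52] [-0.79, 0.46, 1.05, -0.0, 1.62, 2.52]
g -1 [0.08, 0.48, 1.48, -0.0, 1.19, -2.61] [0.08, 0.38, 1.19, -0.0, 1.58, -2.61]
p -1 [-0.79, 0.73, 1.51, -0.0, 0.91, 2.52] [-0.79, 0.46, 1.05, -0.0, 1.62, 2.52]
press 1 [-0.43, 0.59, 1.93, 0.82, 0.89, -0.73] [-0.52, 0.48, 1.88, 0.71, 1.05, -0.65]
press -1 [-0.43, 0.59, 1.93, 0.82, 0.89, 2.41] [-0.52, 0.48, 1.88, 0.71, 1.05, 2.49]
```

Run:
```python
from plan import *
g,q=grasp(1)
manip.move_to([*g,340],q); manip.move_gripper(1.0)
manip.move_linear([*g,210],v=150); manip.move_linear([*g,178],v=60)
print(manip.current_wrist_force())
manip.move_gripper(0.0,20)
print(manip.current_opening()*92,manip.current_gripper_force(),manip.current_wrist_force(),manip.current_tcp_pos())
manip.move_linear([*g,195],v=40)
b=w(oak,off-15,0)
manip.move_linear([*b,340],v=120)
print(manip.current_opening()*92,manip.current_gripper_force(),manip.current_time(),manip.current_wrist_force())
for n_ in ("scene","wrist"): cv2.imwrite(f"pics/{n_}6.png",manip.capture(n_)[:,:,::-1])
```

```text
[ 0.75316881  0.07732296 -0.45763219]
37.70269208291843 19.99849498271942 [ 0.07406172 -1.3593605   0.65137437] [559.1681149  118.64280673 178.02765547]
38.068179358805736 19.998152554035187 12.1667 [-0.70347178 -0.72627444 -1.04822554]
```

Gripped at 38 mm (the oak's width) and lifted. Placing it.

Run:
```python
from plan import *
co2=[*w(cr,0,20),cr[2]-np.pi/2]
p=w(co2,off,0); q=down(co2[2]+np.pi)
manip.move_to([*p,300],q)
manip.move_linear([*p,90],v=150); manip.move_linear([*p,28],v=60)
f0=manip.current_wrist_force()[2]; z=28
while z>17:
    z-=1; manip.move_linear([*p,z],v=20)
    f=manip.current_wrist_force()[2]-f0
    if f>2: break
print("z",z,f,manip.current_opening()*92)
manip.move_gripper(0.72); manip.dwell(.3)
manip.move_linear([*p,120],v=120)
manip.move_linear([*w(cr,0,180),330],v=200)
print(manip.current_time())
a=[]
for n_ in ("scene","side"): cv2.imwrite(f"pics/{n_}7.png",manip.capture(n_)[:,:,::-1])
a=cv2.imread("pics/scene7.png")[210:330,130:290]; b=cv2.imread("pics/side7.png")[240:400,290:490]
cv2.imwrite("pics/c7.png",np.hstack([cv2.resize(a,(400,300)),cv2.resize(b,(375,300))]))
```

```text
z 20 8.929643855419915 37.71575545200294
22.1667
```

View pics/c7.png

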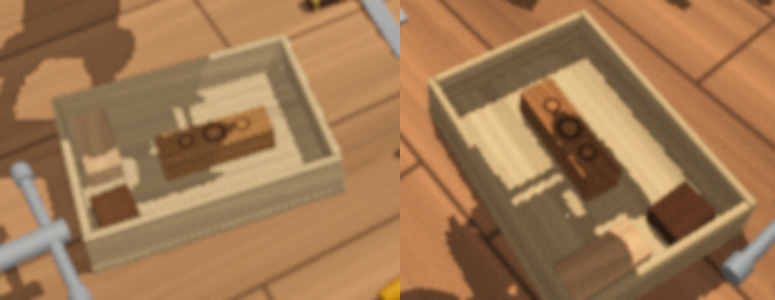

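c7 shows the oak lying flat on the crate floor, clear of the scraps and let go. Now the button.

Run:
```python
from plan import *
manip.move_gripper(0.0)
manip.move_to(*press(150,-1))
manip.move_linear(press(25,-1)[0],v=120)
f0=np.array(manip.current_wrist_force()); h=12
manip.move_linear(press(h,-1)[0],v=50); print("t",manip.current_time())
first=None
while h>-14:
    h-=1; manip.move_linear(press(h,-1)[0],v=20)
    f=(np.array(manip.current_wrist_force())-f0)@n
    if f>.8: print(h,round(f,2))
    if first is None and f>1.2: first=h
    if f>9: break
    if manip.current_time()>42: break
manip.dwell(.3); print("end",h,first,(np.array(manip.current_wrist_force())-f0).round(1),manip.current_time(),np.array(manip.current_tcp_pos())-press(h,-1)[0])
manip.move_linear(press(90,-1)[0],v=150)
print(manip.current_time())
cv2.imwrite("pics/side8.png",manip.capture("side")[:,:,::-1]); cv2.imwrite("pics/wrist8.png",manip.capture("wrist")[:,:,::-1])
```

```text
t 27.4417
5 1.79
3 1.03
2 2.38
1 3.04
0 3.41
-1 3.48
-2 4.78
-3 7.34
-4 16.8
end -4 5 [-6.2 -9.2 14.7] 31.7417 [-0.02967721 -0.54237045  0.80110747]
32.5167
```

The force ran from about 1.5 to 5 N over roughly 6 mm, then rose steeply to 17 N. That matches the start button's spring reaching the bottom. The arm is now clear, so I'm handing in.

```bash
python3 -c "
from plant import manip
print(manip.close_job())"
```

```text
the job is handed in; nothing more can be done
None
```

I handed the job in at about 32.5 s of the 48 s. The oak piece is flat on the crate floor, which a picture confirmed. After that I pressed the start button to its stop and released it; that rests on the force readings, not a picture, and the hand-in returned no verdict.

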